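# Uncap the light-sensor head

## Task

The light-sensor head with the orange dust cap is needed for a reading. Lift the orange cap straight off it and set it down, knob up, on the white round disc so that the whole cap lies on the disc; do not drop it. Leave both sensor heads standing where they are, and the blue-capped one covered.

Things in the scene. Friction and masses are not known exactly. Their poses are not given: they have to be found in the camera images.
- orange_cap: Loose orange dust cap, 40 g: 54 mm across, 14 mm high, hollow below (10 mm deep), with a plain pull knob 25 mm in diameter on its middle, from 14 to 36 mm above the lower edge: grip the knob. Origin: centre of the lower edge; z up through the knob. It starts on the orange head, 2 mm play all round, held by its weight alone; lower edge 70 mm, knob top 106 mm above the work surface.
- orange_head: Upright aluminium light-sensor head, 0.8 kg, free-standing, the one under the loose orange cap. Foot 64 mm in diameter, barrel 49 mm, neck 44 mm from 63 mm up to its flat top at 80 mm with a white window. Origin: centre of the foot's underside on the work surface; z up. To be left standing upright where it is.
- blue_head: A like head with a blue cap of the same shape that is screwed tight to it (one body, 106 mm high in all, 0.85 kg). Origin: centre of the foot's underside; z up. To be left as it is.
- support_disc: White flat round disc, 110 mm in diameter and 4 mm thick, lying loose on the work surface; 80 g. Origin: centre of its underside; z up. The orange cap goes on it. The heads and the disc can each stand in any of three places before the robot, at least 105 mm apart between centres.
Not all that is in view belongs to the job. Several things have the shape of the orange_cap; the one meant has the colours described above. Leave any red look-alike of the orange_head alone.

How it is judged:
On the way:
1. the orange cap is lifted clear above its head, which stays standing (z of orange_cap in the frame of orange_head above 0.085 m and angle between orange_head's own z axis and vertical below 0.15 rad), for 0.1 s.
At the end, for the whole second after the job is handed in: The orange cap rests knob up (within about 10 degrees) and still on the white disc, its centre within 32 mm of the disc's centre, so that its rim does not overhang by more than 4 mm; the disc lies flat; both heads stand upright within 30 mm of where they were (horizontal distance between orange_cap and support_disc below 0.032 m and z of orange_cap in the frame of support_disc between 0.001 and 0.009 m and angle between the z axis of orange_cap and the z axis of support_disc, either way round below 0.15 rad and angle between each of orange_cap, support_disc's own z axis and vertical below 0.17 rad and linear speed of orange_cap below 0.02 m/s and angle between each of orange_head, blue_head's own z axis and vertical below 0.1 rad and distance of each of orange_head, blue_head from where it was at the start of the episode below 0.03 m); the robot touches nothing.
It fails at once if a sensor head is tipped or shoved more than 40 mm (angle between any of orange_head, blue_head's own z axis and vertical above 0.4 rad or distance of any of orange_head, blue_head from where it was at the start of the episode above 0.04 m).
It fails at once if the orange cap is dropped: it falls free more than 30 mm above the work surface, away from its head (contact force between anything else and orange_cap below 0.01 N and height (world z) of orange_cap above 0.03 m and horizontal distance between orange_cap and orange_head above 0.05 m).
It also fails if it takes over 40 s, if anything falls off the work surface, if the arm or the gripper's body presses on something with over 40 N, if the wrist force passes 120 N, or if a joint passes its speed limit or range.

## Robot

A 7-joint arm with a two-finger parallel gripper is mounted at the origin on a cart in front of the work surface, level with it; the furniture and walls round the work are solid. World frame = base frame: x ahead of the robot, y to its left, z up, the work surface at z = 0. Lengths are in m, angles in rad, forces in N, time in s.
With the tool pointing down it reaches from about 0.425 to 0.95 m from the base axis. Payload 4.7 kg.
Tool frame: the origin (TCP) lies between the finger pads; the fingertips stand 8 mm ahead of it and the grasp point (between the pads) lies 11 mm behind it; z points along the fingers, y is the line along which they close (so a half turn about z gives the same grasp; the last joint's range is limited). The gripper opens to 87 mm and grips with 3 to 60 N. Pads are 19 mm wide; open, the fingers measure 117 mm over their backs; the gripper's body (75 mm by 190 mm) begins 51 mm behind the grasp point.
Start: joints at [1.2, 0.469, -0.049, 1.532, 0.024, 1.141, -0.082], TCP at [0.226, -0.636, 0.231] pointing down, gripper open.
Joint ranges: [-2.59, 2.59], [-0.33, 1.99], [-1.39, 1.29], [0.1, 2.45], [-1.04, 4.18], [0.21, 1.99], [-2.66, 2.66]. Speed limits (rad/s): [2.57, 2.57, 3.14, 3.14, 3.14, 3.14, 3.14].

## Interface

Orientations are given as a unit quaternion [x, y, z, w].
In Python, from rig import arm gives the robot as it stands.
- The arm moves only by the tool move_arm, never from a script. Its argument "moves" is a list that holds one entry, the list of rows, each a list of 5 numbers: the opening, from 0 (shut) to 1 (fully open), then the shift along the tool's x, y, z in m, then the turn about the tool's z in degrees. In form: [[[fingers, x, y, z, yaw], ...]]. A call has 1 to 10 rows; each row shifts and turns the commanded pose from where the row before left it, along the tool's axes as they then stand; what a row does not reach is not made up. A row lasts 1/12 s, in which the tool goes at most 41.7 mm and 7.16 degrees, less where a joint would pass 70% of its speed; a pose out of reach is approached as far as the arm can. A call is refused whole if a number of a shift passes 0.0417 or a number of a turn 7.16, either way. A call with a gripper value outside its range is refused whole. The fingers move at their own pace and stop on an object; "squeeze" is the grip in N (left out, the last holds). Time passes only in rows, so rows that do not move let the fingers close. It gives the time, the measured TCP pose, the force, the opening and the grip force at its end, in the units of the state.
- arm.observe(): the state, without advancing time (a new reading comes with each control period).
- arm.grab_frame(name): name is "scene" or "top" or "wrist"; returns the picture (480x640x3 uint8, red, green, blue); there is no depth.
- arm.camera_info(name): a dict with "camera_matrix" (3x3 intrinsics, pixels), "distortion" ([k1, k2, p1, p2, k3] as OpenCV has them; the pictures are not rectified), "extrinsics" (4x4, takes a point from camera to world coordinates); the wrist camera has in their place "mount" (4x4, takes a point from camera to tool coordinates, whose origin is the TCP and whose axes are the flange's). Camera axes: x right, y down, z forward; pixel columns grow to the right and rows downward; lengths in m; the calibration is good to about 2 mm. A picture is of the moment at which its call begins: read the wrist's pose just before it. camera_info takes no time and is no camera call.
- arm.finish_job(): hands the job in; it is judged then, once.
Trained networks look in the newest picture that a camera, given by its name, has taken for a name from the list of things; names that differ only in an ending like _2 or _b are one class to them, and where a whole thing is asked for, a point or a joint stands for the part that bears it (a point fixed in the world has none). Each returns a list of dicts, best first, with "p" (0 to 1); they miss things now and then, are a little off and sometimes report something else, mostly with a low value. They report only what shows in the picture. A call takes as long as a camera call. They do not tell look-alikes from the thing itself.
- arm.search_frame(camera, label): "box" ([left, top, width, height] in pixels, round what is visible of it).
- arm.regions_of(camera, label): "pixels" (480x640 bool, what is visible of it) and "box" ([left, top, width, height] in pixels, round what is visible of it).
- arm.place_of(camera, label): "centre" ([column, row] in pixels: a listed point, or the origin of a listed thing).
The state is a dict: "t": time; "joints": joint angles; "joint_vel": joint speeds; "joint_torque": joint torques, N m; "ee_pos": TCP position; "orientation": TCP orientation; "force": force on the tool from outside, world axes, zero at the start; "moment": the same for the moment, N m; "opening": opening from 0.0 (shut) to 1.0 (fully open); "gripper_force": force on a finger pad.
Only numpy, scipy, OpenCV 4.12 (cv2) and the standard library are available. Lean on these libraries where they do the work, as an engineer would, in place of code of your own. Each camera call takes 0.05 s, during which the arm holds its last target. There are 200 camera calls.

## Working session

There is one attempt and no reset: what is moved stays moved. The work goes in short steps, Python scripts to look and compute and a tool call to move; the robot and the scene stay as the last step left them, time stands still between calls to the robot, and variables do not carry over. Pictures are saved under pics/ and viewed, at most 10 in all, crops included, and the job is handed in when it is done.

Besides the shell and the picture viewer there is one more tool, called after "Emit:" as name(argument=value, ...), one argument or row to a line, values as JSON. move_arm: Moves the arm, as the interface text tells. Its arguments: {"type":"object","properties":{"moves":{"type":"array","items":{"type":"array","items":{"type":"array","items":{"type":"number"}}}},"squeeze":{"type":"number"}},"required":["moves"]}

```bash
mkdir -p pics; python3 - <<'E'
from rig import arm
import cv2
for n in("top","scene"):
    im=arm.grab_frame(n); cv2.imwrite(f"pics/{n}1.png",im[:,:,::-1])
    i=arm.camera_info(n); print(n,i["extrinsics"],i["camera_matrix"])
    for l in("orange_cap","orange_head","blue_head","support_disc"):
        print(l,[(round(d["p"],2),[round(float(c)) for c in d["centre"]]) for d in arm.place_of(n,l)])
s=arm.observe();print(s["t"],s["ee_pos"],s["orientation"],s["opening"])
print(arm.camera_info("wrist"))
E
```

```text
top [[-7.97896685e-04 -9.95885422e-01  9.06178200e-02  3.42087332e-01]
 [-9.99996085e-01  5.51558496e-04 -2.74343938e-03 -9.96346917e-02]
 [ 2.68217026e-03 -9.06196541e-02 -9.95881963e-01  1.08626454e+00]
 [ 0.00000000e+00  0.00000000e+00  0.00000000e+00  1.00000000e+00]] [[550.78983175   0.         320.48679393]
 [  0.         550.78983175 227.77779775]
 [  0.           0.           1.        ]]
orange_cap [(0.97, [389, 284]), (0.78, [414, 226])]
orange_head [(0.76, [405, 228]), (0.67, [473, 191])]
blue_head [(0.81, [186, 205])]
support_disc [(0.62, [303, 205])]
scene [[ 0.60390502 -0.29173447  0.74174775 -0.55331641]
 [-0.79701591 -0.23039383  0.55828695 -0.84887166]
 [ 0.00802256 -0.92833705 -0.37165301  0.58611028]
 [ 0.          0.          0.          1.        ]] [[575.40234332   0.         322.23636633]
 [  0.         575.40234332 238.74768814]
 [  0.           0.           1.        ]]
orange_cap [(0.83, [342, 306]), (0.61, [386, 267])]
orange_head [(0.94, [455, 300]), (0.9, [386, 295])]
blue_head [(0.76, [256, 242])]
support_disc [(0.74, [327, 268])]
0.5 [ 0.22628644 -0.63592314  0.23053045] [ 9.85427886e-01  1.70093741e-01  1.50583991e-05 -6.98456079e-06] 0.9993498067595711
{'camera_matrix': array([[396.84651885,   0.        , 317.84773806],
       [  0.        , 396.84651885, 239.17185453],
       [  0.        ,   0.        ,   1.        ]]), 'distortion': array([-0.03075399,  0.        ,  0.        ,  0.        ,  0.        ]), 'mount': array([[ 7.57913560e-04, -9.58773826e-01, -2.84169274e-01,
         7.72153438e-02],
       [ 9.99999258e-01,  4.55655935e-04,  1.12975625e-03,
        -9.25858724e-04],
       [-9.53697310e-04, -2.84169919e-01,  9.58773460e-01,
        -1.54527872e-01],
       [ 0.00000000e+00,  0.00000000e+00,  0.00000000e+00,
         1.00000000e+00]])}
```

View pics/top1.png

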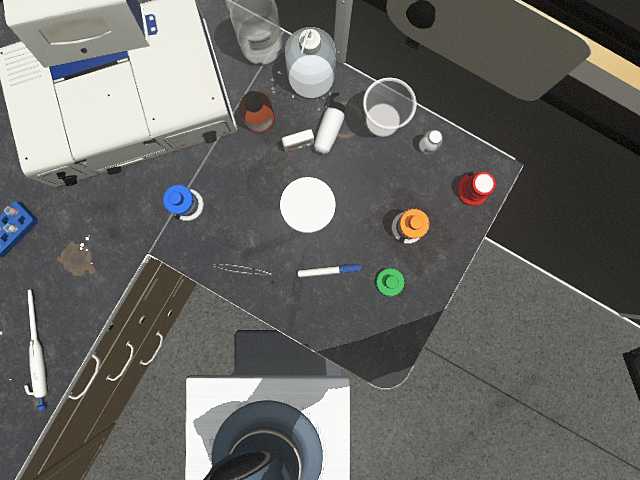

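View pics/scene1.png

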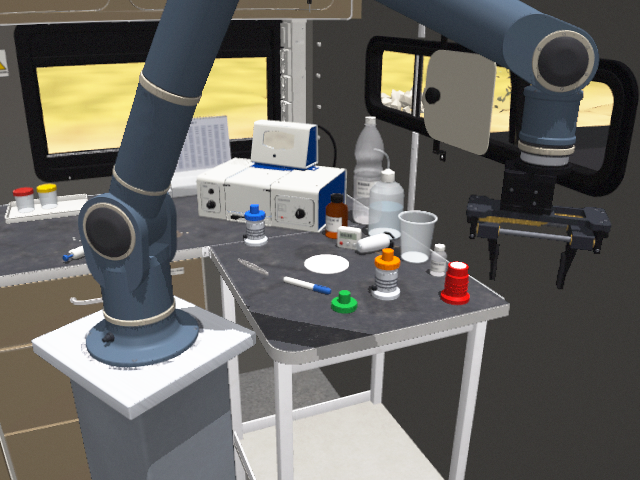

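The top view shows the orange cap on its head at (414,224), the disc at (308,205), the blue head at (180,202), and a red decoy at (478,188). A loose green cap lies at (390,282). The scene view agrees, with the orange cap at (387,260).

```bash
cat > h.py <<'E'
from rig import arm
import cv2, numpy as np
from scipy.spatial.transform import Rotation as R
def ray(n,px,z,s=None):
    i=arm.camera_info(n)
    if n=="wrist":
        T=np.eye(4);T[:3,:3]=R.from_quat(s["orientation"]).as_matrix();T[:3,3]=s["ee_pos"];T=T@i["mount"]
    else: T=np.array(i["extrinsics"])
    u=cv2.undistortPoints(np.array([[px]],float),np.array(i["camera_matrix"]),np.array(i["distortion"]))[0,0]
    d=T[:3,:3]@[u[0],u[1],1]; return T[:3,3]+d*(z-T[2,3])/d[2]
def orange(im):
    h=cv2.cvtColor(im,cv2.COLOR_RGB2HSV); return cv2.inRange(h,(8,170,120),(20,255,255))
def white(im):
    h=cv2.cvtColor(im,cv2.COLOR_RGB2HSV); return cv2.inRange(h,(0,0,190),(180,40,255))
def blob(m,near):
    n,l,st,c=cv2.connectedComponentsWithStats(m)
    k=min((k for k in range(1,n) if st[k,4]>150),key=lambda k:np.hypot(*(c[k]-near)))
    cs,_=cv2.findContours((l==k).astype(np.uint8),0,1); q=max(cs,key=len)
    return c[k],st[k],cv2.fitEllipse(cv2.convexHull(q))
def intool(s,p): return R.from_quat(s["orientation"]).inv().apply(np.array(p)-s["ee_pos"])
E
python3 - <<'E'
from h import *
np.set_printoptions(precision=4,suppress=True)
im=arm.grab_frame("top"); s=arm.observe()
c,st,e=blob(orange(im),(414,224)); print(c,st,e); p=ray("top",e[0],.084); print(p,intool(s,p))
c,st,e=blob(white(im),(308,205)); print(c,st,e); p=ray("top",e[0],.004); print(p,intool(s,p))
E
```

```text
[414.1099 222.8662] [399 209  30  30 628] ((413.8375244140625, 223.42958068847656), (29.251422882080078, 29.611440658569336), 103.97779083251953)
[ 0.4412 -0.2735  0.084 ] [ 0.324  -0.2695  0.1466]
[307.2743 204.1838] [ 280  177   56   55 2399] ((307.3016357421875, 204.17327880859375), (54.992942810058594, 55.17597198486328), 77.0586929321289)
[ 0.4875 -0.0765  0.004 ] [ 0.4336 -0.4395  0.2266]
```

Emit:
move_arm(
  moves=[
    [[1, 0.029, -0.024, 0, 0], [1, 0.029, -0.024, 0, 0], [1, 0.029, -0.024, 0, 0], [1, 0.029, -0.024, 0, 0], [1, 0.029, -0.024, 0, 0], [1, 0.029, -0.024, 0, 0], [1, 0.029, -0.024, 0, 0], [1, 0.029, -0.024, 0, 0], [1, 0.029, -0.024, 0, 0], [1, 0.029, -0.024, 0, 0]],
  ],
  squeeze=12,
)

```text
t: 1.38
ee_pos: [0.4197, -0.311, 0.2309]
orientation: [0.985, 0.17, 0.0, 0.0]
force: [0.3, 0.0, 0.2]
opening: 0.999
gripper_force: 0.0
```

```bash
cat > look.py <<'E'
from h import *
import sys
np.set_printoptions(precision=4,suppress=True)
s=arm.observe();im=arm.grab_frame("wrist");cv2.imwrite(sys.argv[1],im[:,:,::-1])
print(s["t"],s["ee_pos"],s["orientation"],s["force"],s["opening"],s["gripper_force"])
m=orange(im)
n,l,st,c=cv2.connectedComponentsWithStats(m)
for k in range(1,n):
    if st[k,4]>150: b,t,e=blob((l==k).astype(np.uint8)*255,c[k]);print(t,e)
p=np.array([.4412,-.2735,.0945]);print("cap top-est",intool(s,p))
E
python3 look.py pics/w1.png
```

```text
1.3833 [ 0.4197 -0.311   0.2309] [0.9854 0.17   0.0002 0.0004] [0.3115 0.0165 0.155 ] 0.998548007571858 0.0
[ 250  146   70   68 2528] ((284.8543701171875, 180.35643005371094), (69.30340576171875, 71.51471710205078), 99.91043853759766)
cap top-est [ 0.0328 -0.0283  0.1364]
```

View pics/w1.png

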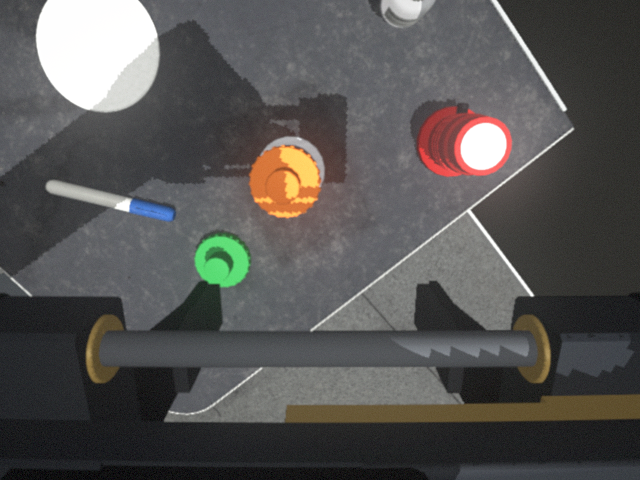

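The wrist view shows the orange cap at (285,180), clear of the red decoy at (483,145) and the green cap at (218,262). I'll centre over it.

Emit:
move_arm(
  moves=[
    [[1, 0.011, -0.0095, 0.01, 0], [1, 0.011, -0.0095, 0.01, 0], [1, 0.011, -0.0095, 0.01, 0], [1, 0, 0, 0, 0], [1, 0, 0, 0, 0]],
  ],
)

```text
t: 1.85
ee_pos: [0.4405, -0.2745, 0.2005]
orientation: [0.985, 0.171, -0.0, -0.0]
force: [-0.0, -0.6, 0.6]
opening: 0.994
gripper_force: 0.0
```

```bash
cat >> look.py <<'E'
i=max(range(1,n),key=lambda k:st[k,4]); b,t,e=blob((l==i).astype(np.uint8)*255,c[i])
for z in (.08,.084):
    q=ray("wrist",e[0],z,s); print("wrist est",q,intool(s,q))
E
python3 look.py pics/w2.png
```

```text
1.85 [ 0.4405 -0.2745  0.2005] [ 0.9853  0.1709 -0.0003 -0.0001] [-0.0089 -0.6158  0.593 ] 0.9941959229973582 0.0
[ 283  194   77   57 2577] ((321.04473876953125, 223.91830444335938), (58.196205139160156, 75.50269317626953), 92.3472671508789)
cap top-est [ 0.001  -0.0007  0.106 ]
wrist est [ 0.4477 -0.2737  0.08  ] [0.0071 0.0017 0.1205]
wrist est [ 0.4486 -0.2733  0.084 ] [0.0081 0.0016 0.1165]
```

View pics/w2.png

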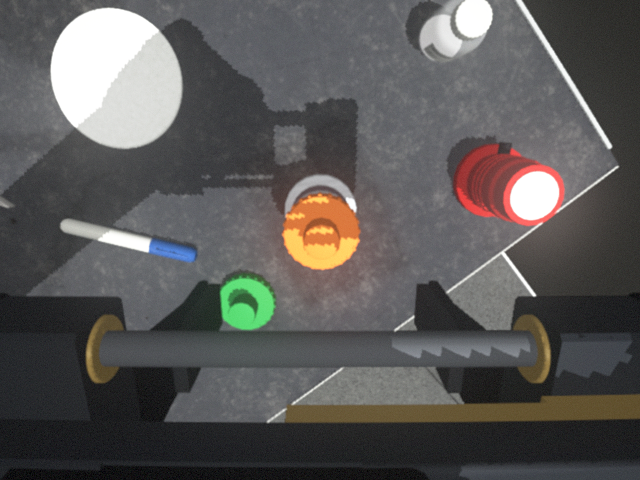

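Emit:
move_arm(
  moves=[
    [[1, 0.0015, 0.0005, 0.015, 0], [1, 0, 0, 0.015, 0], [1, 0, 0, 0.015, 0], [1, 0, 0, 0.015, 0], [1, 0, 0, 0.015, 0], [1, 0, 0, 0.015, 0], [1, 0, 0, 0.01, 0], [1, 0, 0, 0.005, 0], [1, 0, 0, 0, 0], [1, 0, 0, 0, 0]],
  ],
)

```text
t: 2.73
ee_pos: [0.4424, -0.2754, 0.0961]
orientation: [0.985, 0.17, 0.0, 0.0]
force: [0.5, -0.4, -0.5]
opening: 0.997
gripper_force: 0.0
```

```bash
python3 look.py pics/w3.png
```

```text
2.7333 [ 0.4424 -0.2754  0.0961] [0.9855 0.1697 0.0003 0.0004] [ 0.4811 -0.4303 -0.488 ] 0.9972012499355475 0.0
[ 260  238  119   94 7864] ((319.2186279296875, 291.3194885253906), (106.15843963623047, 119.38245391845703), 85.60331726074219)
cap top-est [-0.0005 -0.0022  0.0016]
wrist est [ 0.4436 -0.2749  0.08  ] [ 0.0013 -0.0001  0.0161]
wrist est [ 0.4453 -0.2743  0.084 ] [ 0.003  -0.0001  0.0121]
```

View pics/w3.png

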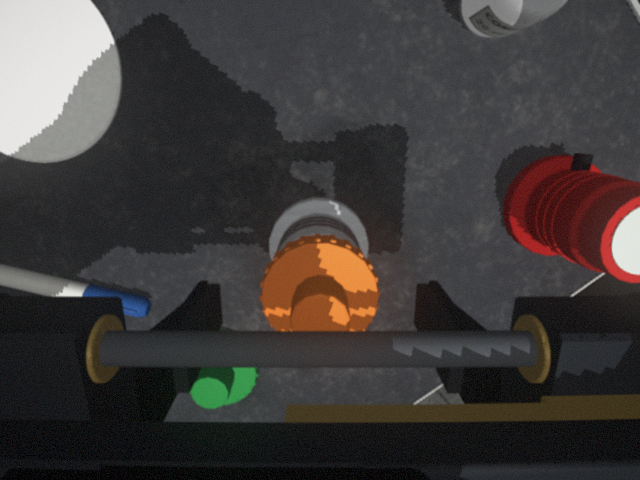

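The cap is centred between the fingers at (319,297), so I'll close on the knob.

Emit:
move_arm(
  moves=[
    [[0.6, 0, 0, 0, 0], [0.5, 0, 0, 0, 0], [0.42, 0, 0, 0, 0], [0.36, 0, 0, 0, 0], [0.32, 0, 0, 0, 0], [0.28, 0, 0, 0, 0], [0.2, 0, 0, 0, 0], [0.1, 0, 0, 0, 0], [0.1, 0, 0, 0, 0], [0.1, 0, 0, 0, 0]],
  ],
  squeeze=12,
)

```text
t: 3.62
ee_pos: [0.4422, -0.2747, 0.0955]
orientation: [0.985, 0.17, 0.0, 0.0]
force: [-0.2, 0.2, -0.5]
opening: 0.331
gripper_force: 0.0
```

Emit:
move_arm(
  moves=[
    [[0.1, 0, 0, 0, 0], [0.1, 0, 0, 0, 0], [0.1, 0, 0, 0, 0], [0.1, 0, 0, 0, 0], [0.1, 0, 0, 0, 0]],
  ],
)

```text
t: 4.03
ee_pos: [0.4422, -0.2747, 0.0956]
orientation: [0.985, 0.17, 0.0, 0.0]
force: [-0.2, 0.3, -0.1]
opening: 0.282
gripper_force: 12.0
```

Emit:
move_arm(
  moves=[
    [[0.1, 0, 0, -0.004, 0], [0.1, 0, 0, -0.006, 0], [0.1, 0, 0, -0.008, 0], [0.1, 0, 0, -0.01, 0], [0.1, 0, 0, -0.012, 0], [0.1, 0, 0, -0.012, 0], [0.1, 0, 0, -0.012, 0], [0.1, 0, 0, -0.012, 0], [0.1, 0, 0, -0.004, 0], [0.1, 0, 0, 0, 0]],
  ],
)

```text
t: 4.87
ee_pos: [0.4431, -0.2751, 0.1774]
orientation: [0.985, 0.17, 0.001, 0.001]
force: [0.3, 0.3, 0.4]
opening: 0.28
gripper_force: 12.0
```

```bash
python3 look.py pics/w4.png; python3 - <<'E'
from h import *
im=arm.grab_frame("scene");cv2.imwrite("pics/s4.png",im[:,:,::-1])
s=arm.observe();print(intool(s,[.4875,-.0765,.0295]))
E
```

```text
4.8667 [ 0.4431 -0.2751  0.1774] [0.9854 0.1701 0.0014 0.0012] [0.2979 0.2603 0.3757] 0.2799449123280547 11.999895254848525
[ 259  239  119   65 3662] ((317.7063903808594, 291.2706298828125), (105.28715515136719, 117.37550354003906), 89.65727996826172)
[ 289  294   59   37 1809] ((317.6997375488281, 319.76837158203125), (52.256282806396484, 58.28329849243164), 86.83895111083984)
cap top-est [-0.0014 -0.0023  0.0829]
wrist est [ 0.4102 -0.2863  0.08  ] [-0.0349 -0.0007  0.0974]
wrist est [ 0.4119 -0.2857  0.084 ] [-0.0331 -0.0007  0.0934]
[ 0.10928296 -0.17141184  0.14611705]
```

View pics/s4.png

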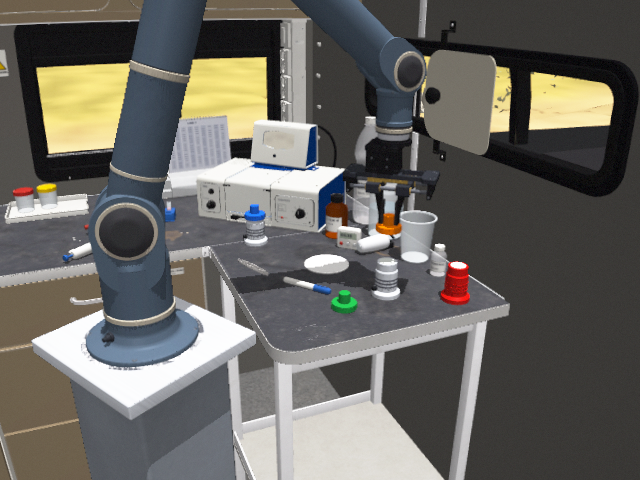

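The cap is lifted and the bare head still stands at (386,280). Next I'll move over the disc.

Emit:
move_arm(
  moves=[
    [[0.1, 0.006, -0.0095, 0, 0], [0.1, 0.012, -0.0185, 0, 0], [0.1, 0.0145, -0.023, 0, 0], [0.1, 0.0145, -0.023, 0, 0], [0.1, 0.0145, -0.023, 0, 0], [0.1, 0.0145, -0.023, 0, 0], [0.1, 0.0145, -0.023, 0, 0], [0.1, 0.0125, -0.019, 0, 0], [0.1, 0.0065, -0.009, 0, 0], [0.1, 0, 0, 0, 0]],
  ],
)

```text
t: 5.8
ee_pos: [0.4883, -0.0734, 0.1752]
orientation: [0.985, 0.173, -0.0, -0.001]
force: [1.2, -0.3, 0.2]
opening: 0.279
gripper_force: 12.0
```

Emit:
move_arm(
  moves=[
    [[0.1, 0, 0, 0.01, 0], [0.1, 0, 0, 0.02, 0], [0.1, 0, 0, 0.02, 0], [0.1, 0, 0, 0.02, 0], [0.1, 0, 0, 0.015, 0], [0.1, 0, 0, 0.01, 0], [0.1, 0, 0, 0, 0], [0.1, 0, 0, 0, 0]],
  ],
)

```text
t: 6.47
ee_pos: [0.4875, -0.0779, 0.08]
orientation: [0.986, 0.169, -0.001, -0.0]
force: [0.5, -0.9, -0.2]
opening: 0.28
gripper_force: 12.0
```

```bash
python3 look.py pics/w5.png; python3 - <<'E'
from h import *
s=arm.observe();print(intool(s,[.4875,-.0765,.0295]))
E
```

```text
6.4667 [ 0.4875 -0.0779  0.08  ] [ 0.9856  0.1692 -0.0007 -0.    ] [ 0.4538 -0.914  -0.2005] 0.28016338281957565 12.000005103182048
[ 289  293   59   38 1757] ((317.9483642578125, 320.2745666503906), (53.511634826660156, 58.01597213745117), 90.4599609375)
cap top-est [-0.1089  0.1689 -0.0144]
wrist est [ 0.4824 -0.079   0.08  ] [-0.0052 -0.0007  0.    ]
wrist est [ 0.4844 -0.0783  0.084 ] [-0.0031 -0.0007 -0.004 ]
[-0.00034008 -0.00138244  0.05124917]
```

View pics/w5.png

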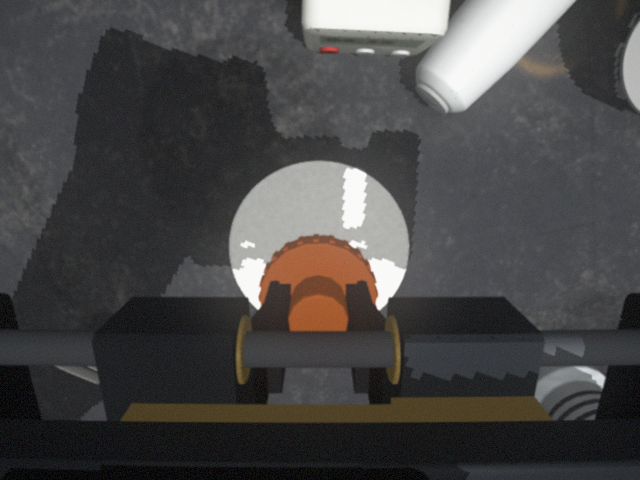

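The disc is centred under the cap (disc about column 319, cap at 318). I'll lower it.

Emit:
move_arm(
  moves=[
    [[0.1, 0, -0.001, 0.01, 0], [0.1, 0, 0, 0.01, 0], [0.1, 0, 0, 0.01, 0], [0.1, 0, 0, 0.008, 0], [0.1, 0, 0, 0.005, 0], [0.1, 0, 0, 0.003, 0], [0.1, 0, 0, 0.002, 0], [0.1, 0, 0, 0.001, 0], [0.1, 0, 0, 0, 0], [0.1, 0, 0, 0, 0]],
  ],
)

```text
t: 7.35
ee_pos: [0.488, -0.076, 0.0318]
orientation: [0.985, 0.17, 0.0, 0.0]
force: [0.6, -0.1, -1.0]
opening: 0.277
gripper_force: 12.0
```

Emit:
move_arm(
  moves=[
    [[0.1, 0, 0, 0.0005, 0], [0.1, 0, 0, 0.0005, 0], [0.1, 0, 0, 0.0005, 0], [0.1, 0, 0, 0, 0]],
  ],
)

```text
t: 7.68
ee_pos: [0.4877, -0.076, 0.0301]
orientation: [0.985, 0.17, 0.0, 0.0]
force: [1.3, 0.1, -0.6]
opening: 0.279
gripper_force: 12.0
```

Emit:
move_arm(
  moves=[
    [[0.1, 0, 0, 0.0005, 0], [0.1, 0, 0, 0.0005, 0], [0.1, 0, 0, 0, 0], [0.1, 0, 0, 0, 0]],
  ],
)

```text
t: 8.02
ee_pos: [0.4878, -0.076, 0.0296]
orientation: [0.985, 0.17, 0.0, 0.0]
force: [-1.2, 0.1, 5.3]
opening: 0.278
gripper_force: 12.0
```

Contact at 5 N, as expected. I'll open gradually.

Emit:
move_arm(
  moves=[
    [[0.3, 0, 0, 0, 0], [0.35, 0, 0, 0, 0], [0.4, 0, 0, 0, 0], [0.5, 0, 0, 0, 0], [0.6, 0, 0, 0, 0], [0.6, 0, 0, 0, 0], [0.6, 0, 0, 0, 0], [0.6, 0, 0, 0, 0]],
  ],
)

```text
t: 8.68
ee_pos: [0.4877, -0.076, 0.029]
orientation: [0.985, 0.17, -0.0, 0.0]
force: [-0.3, 0.5, -0.4]
opening: 0.584
gripper_force: 0.0
```

Emit:
move_arm(
  moves=[
    [[0.6, 0, 0, -0.005, 0], [0.6, 0, 0, -0.01, 0], [0.6, 0, 0, -0.02, 0], [0.6, 0, 0, -0.02, 0], [0.6, 0, 0, -0.02, 0], [0.6, 0, 0, -0.02, 0], [0.6, 0, 0, -0.02, 0], [0.6, 0, 0, -0.02, 0], [0.6, 0, 0, -0.01, 0], [0.6, 0, 0, 0, 0]],
  ],
)

```text
t: 9.52
ee_pos: [0.4894, -0.076, 0.1769]
orientation: [0.985, 0.17, 0.003, 0.001]
force: [0.2, 0.4, 0.6]
opening: 0.6
gripper_force: 0.0
```

```bash
python3 look.py pics/w6.png
```

```text
9.5167 [ 0.4894 -0.076   0.1769] [0.9854 0.17   0.0028 0.001 ] [0.2189 0.4331 0.5554] 0.5995834054055652 0.0
cap top-est [-0.112   0.1697  0.0824]Traceback (most recent call last):
  File "look.py", line 11, in <module>
    i=max(range(1,n),key=lambda k:st[k,4]); b,t,e=blob((l==i).astype(np.uint8)*255,c[i])
ValueError: max() iterable argument is empty
```

View pics/w6.png

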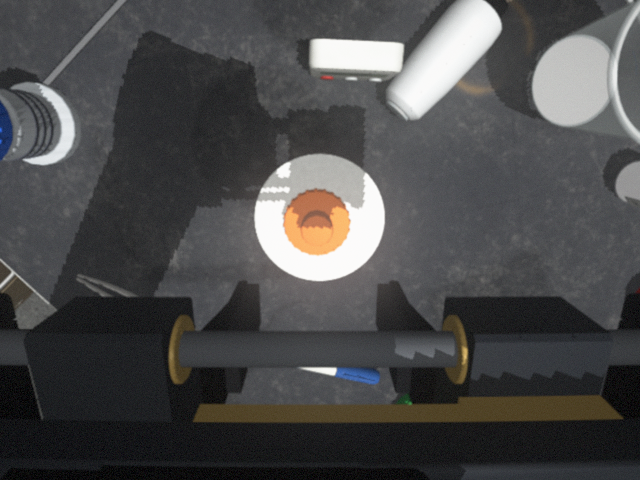

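The cap sits knob up at (317,222) on the disc, whose centre is at (320,217). That puts it well within limits, and the gripper is clear.

```bash
python3 -c "
from rig import arm
print(arm.finish_job())"
```

```text
the job is handed in; nothing more can be done
None
```

I lifted the orange cap off its head and set it knob up, nearly centred, on the white disc. The orange head was still standing after the lift, the blue-capped head was not touched, and the job is handed in; no verdict was returned.

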